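# Wipe the broken tile off the sloping inspection board

## Robot

A 7-joint arm with a two-finger parallel gripper is mounted at the origin on the work surface. World frame = base frame: x ahead of the robot, y to its left, z up, the work surface at z = 0. Lengths are in mm, angles in rad, forces in N, time in s.
With the tool pointing down it reaches from about 400 to 875 mm from the base axis. Payload 4.4 kg.
Tool frame: the origin (TCP) lies between the finger pads; the fingertips stand 17 mm ahead of it and the grasp point (between the pads) lies 2 mm behind it; z points along the fingers, y is the line along which they close (so a half turn about z gives the same grasp; the last joint's range is limited). The gripper opens to 85 mm and grips with 20 to 120 N. Pads are 22 mm wide; open, the fingers measure 114 mm over their backs; the gripper's body (76 mm by 85 mm) begins 54 mm behind the grasp point. The pads swing forward as they close: fully open they stand 13 mm farther back than shut.
Start: joints at [1.194, 0.628, 0.038, 1.517, -0.027, 0.996, -0.02], TCP at [198.81, -618.863, 248.313] pointing down, gripper open.
Joint ranges: [-3.06, 3.06], [-0.37, 2.12], [-1.25, 1.32], [0.18, 2.47], [-1.1, 4.24], [0.23, 1.98], [-2.94, 2.94]. Speed limits (rad/s): [2.57, 2.57, 3.14, 3.14, 3.14, 3.14, 3.14].

## Interface

Orientations are given as [roll, pitch, yaw] about the fixed x, y, z axes, in that order (R = Rz(yaw) Ry(pitch) Rx(roll)).
In Python, from cell import sensors, get_image, ctrl gives the robot as it stands.
- The arm moves only by the tool send_rows, never from a script. Its argument "series" is a list of rows, each a list of 3 entries, a list of its own where there are three numbers: the finger opening in mm, from 0 to 85.4, then the shift along the world's x, y, z in units of 60 mm (1.0 is 60 mm), then the turn, a rotation vector about the world's x, y, z in units of 5 degrees (1.0 is 5 degrees). A call has 1 to 8 rows; each row shifts and turns the commanded pose from where the row before left it; what a row does not reach is not made up. A row lasts 1/8 s, in which the tool goes at most 62.5 mm and 10.7 degrees, less where a joint would pass 70% of its speed; a pose out of reach is approached as far as the arm can. A call is refused whole if a number of a shift passes 1 or a number of a turn 1, either way. A call with a gripper value outside its range is refused whole. The fingers move at their own pace and stop on an object; the grip force is fixed at half the most. Time passes only in rows, so rows that do not move let the fingers close. It gives the time, the measured TCP pose, the force, the opening and the grip force at its end, in the units of the state.
- sensors.read_state(): the state, without advancing time (a new reading comes with each control period).
- get_image(name): name is "scene" or "top" or "wrist"; returns a dict with "img" (420x560x3 uint8, red, green, blue), "depth" (420x560 float32, mm along the optical axis (not along the pixel's ray), 0 where there is no reading), "vfov" (degrees; the focal length in pixels is half the picture's height over the tangent of half this angle, whatever the lens; pixels are square), "cx", "cy" (the principal point, pixels), "world_to_cam" (4x4, takes a point from world to camera coordinates). Camera axes: x right, y down, z forward; pixel columns grow to the right and rows downward; lengths in mm; the calibration is good to about 2 mm. A picture is of the moment at which its call begins.
- ctrl.finish_job(): hands the job in; it is judged then, once.
The state is a dict: "clock": time; "qpos": joint angles; "qd": joint speeds; "tau": joint torques, N m; "eef_pos": TCP position; "tool_rot": TCP orientation; "force": force on the tool from outside, world axes, zero at the start; "torque": the same for the moment, N m; "width": finger opening in mm; "gripper_force": force on a finger pad.
Only numpy, scipy, OpenCV 4.12 (cv2) and the standard library are available. Lean on these libraries where they do the work, as an engineer would, in place of code of your own. Each camera call takes 0.05 s, during which the arm holds its last target. There are 200 camera calls.

## Task

A returned floor tile broke on the sloping inspection board. Take the scraper block by its wooden handle, set its sole flat against the slope near the top edge, above the pieces, and, pressing lightly (about a kilo, never over two), wipe down to the bottom edge until all three pieces have dropped into the steel tray, in as many passes as it takes. Do not touch the pieces with the gripper or disturb the vase, the bell or the stapler, and finally stand the scraper back upright on the middle of its cork mat and let go.

Things in the scene. Friction and masses are not known exactly. Their poses are not given: they have to be found in the camera images.
- board: Board plate, black rubber face, 220 (x, up-slope) x 260 (y) x 12 mm. Origin: middle of its top face, 125 mm above the bench; z = face normal. It slopes down away from the robot at 27 degrees to level: its x points back to the robot and up, its normal leans away from the robot. On buffers: gives along its normal from 3 N, then 1 mm per 6 N, hard stop at 4 mm (27 N). Face friction about 0.85.
- tray: Fixed steel tray with the legs under the board. Origin: on the bench right below the board's origin, z up, x level, towards the robot, same yaw as the board. Its open trough lies below the board's low edge: x = -195 to -80 mm, y = -140 to 140 mm outside, 55 mm high, walls 5 mm. The board's low edge is at x = -98 mm, 75 mm above the bench; what is pushed over it falls into the trough.
- scraper: Scraper block, 250 g (may vary). Origin: centre of the sole (underside). Sole block 30 mm (x) x 140 mm (y) x 18 mm high (z), grey plastic; on it a wooden rib handle 18 mm thick (x), 80 mm wide (y), from 18 to 80 mm above the sole, to be gripped across its thickness. Starts standing upright on the mat.
- mat: Fixed cork mat flat on the bench, 100 mm (x) x 190 mm (y) x 4 mm thick, to the left or right of the board. Origin: centre of its underside. The scraper's home.
- chip_a: Piece of white tile lying flat on the board, 66 x 40 x 6 mm. Origin: centre of its underside, x along its length.
- chip_b: Piece of white tile lying flat on the board, about 70 x 42 x 6 mm, narrower (26 mm) at one end. Origin: middle of its underside, x along its length.
- chip_c: Piece of white tile lying flat on the board, about 62 x 48 x 6 mm, irregular. Origin: near the middle of its underside, x along its length.
- vase: White ceramic vase, 160 mm tall, 80 mm across, origin at the centre of its foot. To be left alone.
- bell: Brass desk bell, 84 mm across, 56 mm high, origin at the centre of its underside. To be left alone.
- stapler: Black stapler, 150 mm long (x), 36 mm wide, 60 mm high, origin at the centre of its underside. To be left alone.
There are look-alikes about, which are no part of the job. What is shaped like the scraper but blue or green is not meant.

How it is judged:
By the outcome, as a careful person would: the job done as asked, in the order asked, and still so for the second after the job is handed in, with the robot touching nothing.
It also fails if it takes over 72 s, if anything falls off the work surface, if the arm or the gripper's body presses on something with over 40 N, if the wrist force passes 120 N, or if a joint passes its speed limit or range.

## Working session

There is one attempt and no reset: what is moved stays moved. The work goes in short steps, Python scripts to look and compute and a tool call to move; the robot and the scene stay as the last step left them, time stands still between calls to the robot, and variables do not carry over. Pictures are saved under pics/ and viewed, at most 11 in all, crops included, and the job is handed in when it is done.

Besides the shell and the picture viewer there is one more tool, called after "Call:" as name(argument=value, ...) on one line, values as JSON. send_rows: Moves the arm, as the interface text tells. Its arguments: {"type":"object","properties":{"series":{"type":"array"}},"required":["series"]}

```bash
ls; mkdir -p pics; cat > h.py <<'E'
import numpy as np,cv2
from cell import sensors,get_image,ctrl
def cam(d):
    f=d["img"].shape[0]/2/np.tan(np.radians(d["vfov"])/2); T=np.array(d["world_to_cam"]); return f,d["cx"],d["cy"],T
def pts(d):
    f,cx,cy,T=cam(d); h,w=d["depth"].shape; v,u=np.mgrid[:h,:w]; z=d["depth"].astype(float)
    P=np.stack([(u-cx)/f*z,(v-cy)/f*z,z],-1); R=T[:3,:3]; W=(P-T[:3,3])@R; W[z==0]=np.nan; return W
def ray(d,u,v,h):
    f,cx,cy,T=cam(d); R=T[:3,:3]; o=-R.T@T[:3,3]; r=R.T@np.array([(u-cx)/f,(v-cy)/f,1]); return o+r*(h-o[2])/r[2]
E
python3 - <<'E'
from h import *
s=sensors.read_state(); print({k:np.round(v,3).tolist() for k,v in s.items()})
for n in("scene","top"):
    d=get_image(n); np.save(f"{n}.npy",d,allow_pickle=True); cv2.imwrite(f"pics/{n}0.png",d["img"][...,::-1]); f,cx,cy,T=cam(d); print(n,f,-T[:3,:3].T@T[:3,3])
E
```

```text
pics
{'clock': 0.0, 'qpos': [1.194, 0.629, 0.038, 1.518, -0.027, 0.996, -0.02], 'qd': [0.0, 0.001, -0.001, 0.0, -0.001, -0.002, -0.001], 'tau': [0.0, -56.341, 1.226, -19.345, 0.011, 0.011, 0.0], 'eef_pos': [198.623, -618.281, 247.381], 'tool_rot': [-3.14, 0.0, 0.311], 'force': [-0.525, -0.405, -0.509], 'torque': [-0.033, 0.008, 0.084], 'gripper_force': 0.0, 'width': 85.175}
scene 523.0371361421763 [1024.91562788 -636.13527946 1166.1298326 ]
top 453.41833013838414 [ 326.56774081   47.36306576 1296.48524348]
```

View pics/scene0.png

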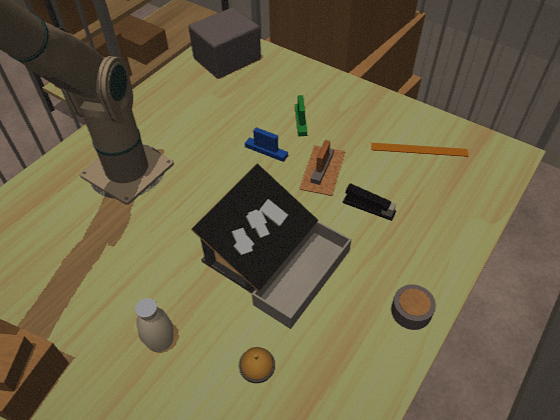

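View pics/top0.png

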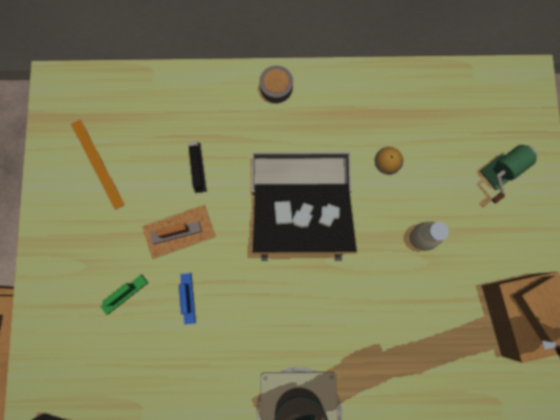

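The scraper with the grey sole and wooden handle on the cork mat is at top (176,232) and scene (322,160). The blue one at top (187,298) and the green one at (124,294) are look-alikes. The board is at top (305,218), with the chips at (284,212), (303,215) and (329,215). I'll confirm the scraper in a crop and measure.

```bash
python3 - <<'E'
from h import *
out=[]
for n,box in(("top",(135,200,220,262)),("scene",(295,130,350,200))):
    d=np.load(n+".npy",allow_pickle=True).item(); W=pts(d); im=d["img"]; hsv=cv2.cvtColor(im,cv2.COLOR_RGB2HSV)
    x0,y0,x1,y1=box; out.append(cv2.resize(im[y0:y1,x0:x1],(390,390),interpolation=cv2.INTER_CUBIC))
    Z=W[...,2]; sub=np.zeros(Z.shape,bool); sub[y0:y1,x0:x1]=1
    print(n,"bench",np.nanmedian(Z[300:330,120:150] if n=="top" else Z[330:350,200:230]))
    H=sub&(hsv[...,0]<15)&(hsv[...,1]>80)
    for nm,m in(("handle top",sub&(Z>74)&(Z<95)),("sole top",sub&(Z>14)&(Z<34)),("mat",H&(Z<9)&(Z>-4))):
        if m.sum()<5: print(nm,"none");continue
        p=W[m]; r=cv2.minAreaRect(p[:,:2].astype(np.float32)); print(nm,m.sum(),np.round(np.median(p,0),1),np.round(r[0],1),np.round(r[1],1),round(r[2],1))
    # board: plane
    bx=(256,190,350,250) if n=="top" else (195,170,318,285)
    m=np.zeros(Z.shape,bool); m[bx[1]:bx[3],bx[0]:bx[2]]=1; m&=(hsv[...,2]<45)&(Z>65)&(Z<190)
    p=W[m]
    for _ in range(4):
        c=np.median(p,0); c=p.mean(0); nn=np.linalg.svd(p-c,full_matrices=False)[2][2]; nn*=np.sign(nn[2]); e=(W[m]-c)@nn; p=W[m][abs(e)<3]
    print("board n",nn,"tilt",np.degrees(np.arccos(nn[2])),"yaw of n",np.degrees(np.arctan2(nn[1],nn[0])))
    inl=(abs((W-c)@nn)<4)&(Z>65)&(Z<185); mm=np.zeros_like(inl); mm[bx[1]-8:bx[3]+8,bx[0]-8:bx[2]+8]=1; inl&=mm
    inl=cv2.morphologyEx(inl.astype(np.uint8),cv2.MORPH_OPEN,np.ones((5,5)))>0
    bxv=np.array([-nn[0],-nn[1],0]);bxv/=np.linalg.norm(bxv);bxv=bxv-nn*(bxv@nn);bxv/=np.linalg.norm(bxv);byv=np.cross(nn,bxv)
    q=np.c_[(W[inl]-c)@bxv,(W[inl]-c)@byv]; r=cv2.minAreaRect(q.astype(np.float32)); o=c+bxv*r[0][0]+byv*r[0][1]
    print("origin",o,r[1],r[2],"bx",bxv)
    w=(inl|(abs((W-c)@nn)<12))&mm&(hsv[...,2]>110)&(hsv[...,1]<60)&(Z>80)
    q=np.c_[(W[w]-o)@bxv,(W[w]-o)@byv]; print("chips bx",np.percentile(q[:,0],[0,1,99,100]),"by",np.percentile(q[:,1],[0,1,99,100]),"height",np.median((W[w]-o)@nn))
    nl,L=cv2.connectedComponents(w.astype(np.uint8))
    for i in range(1,nl):
        if (L==i).sum()>20:
            k=W[L==i]-o; print("  comp",np.round([(k@bxv).min(),(k@bxv).max(),(k@byv).min(),(k@byv).max()]))
cv2.imwrite("pics/crop.png",np.hstack(out)[...,::-1])
E
```

```text
top bench 0.7214549900201188
handle top 208 [490.9 340.5  83.8] [491.3 341.3] [18.9 79.5] 14.1
sole top 309 [486.4 323.9  23. ] [491.2 341.3] [ 30.8 140.6] 14.3
mat 653 [485.6 335.    4.6] [495.  336.2] [ 91.1 179.2] 18.8
board n [ 0.45499467 -0.00292891  0.89048935] tilt 27.065197701275565 yaw of n -0.3688211470170608
origin [517.81349821 -14.45146145 125.54466381] (260.3882751464844, 225.1994171142578) 89.69790649414062 bx [-0.8904709   0.00573217  0.45500409]
chips bx [-106.30020259  -38.14938008   34.42346597   37.73238004] by [-71.54345613 -68.91279583  92.0315329   94.14152372] height 5.906630446530254
  comp [-40.  38. -72.  27.]
  comp [-29.  35.  44.  94.]
scene bench 0.21883180911672323
handle top 142 [492.1 334.8  83.2] [490. 338.] [20.1 84.2] 14.7
sole top 245 [498.3 304.9  21.1] [482.1 347.8] [ 93.4 300. ] 44.0
mat 907 [511.4 316.2   3.8] [496.4 333.6] [ 97.8 191.8] 19.0
board n [ 0.45216743 -0.00519224  0.89191796] tilt 26.884744405598422 yaw of n -0.6578991564668984
origin [516.59298827 -18.03831557 124.59728922] (262.1919250488281, 219.66770935058594) 89.7732162475586 bx [-0.89185917  0.01024123  0.45219724]
chips bx [-42.44855299 -39.69584582  32.70696712  36.26277317] by [-78.85237189 -74.41626556  90.08864018  93.61524556] height 5.93701645528616
  comp [-42.  36. -79.  24.]
  comp [-33.  34.  39.  94.]
```

View pics/crop.png

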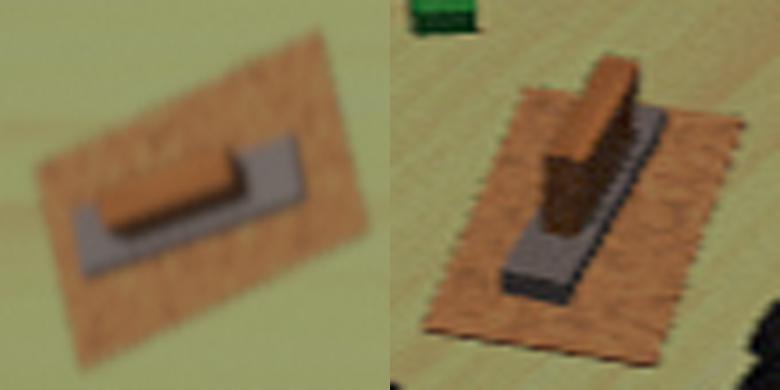

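The crop confirms it: grey sole, wooden handle, standing on the cork mat. Both views agree on the measurements:

| Item | Measured |
|---|---|
| Scraper position | (491, 340) |
| Scraper x axis | 14.2° |
| Handle top | z 83.5 (84 expected) |
| Board origin | (517, -16, 125) |
| Board slope | 27° |
| Chips, by (across) | -77 to 93 |
| Chips, bx (up-slope) | -42 to 37 |

I'll start moving.

Call:
send_rows(series=[[85, [0, 0.2, 0.8], [0, 0, 1]], [85, [0.6, 0.75, 0.1], [0, 0, 1]], [85, [0.6, 0.75, 0], [0, 0, 1]], [85, [0.6, 0.75, 0], [0, 0, 1]], [85, [0.6, 0.75, 0], [0, 0, 1]], [85, [0.6, 0.75, 0], [0, 0, 1]], [85, [0.6, 0.75, 0], [0, 0, 1]], [85, [0.6, 0.75, 0], [0, 0, 1]]])

```text
clock: 1.1
eef_pos: [451.5, -290.3, 302.1]
tool_rot: [-3.141, 0.0, 1.012]
force: [0.9, -1.2, 0.2]
width: 85.1
gripper_force: 0.0
```

Call:
send_rows(series=[[85, [0.1, 0.95, 0], [0, 0, 1]], [85, [0.1, 0.95, 0], [0, 0, 1]], [85, [0.1, 0.95, 0], [0, 0, 1]], [85, [0.1, 0.95, 0], [0, 0, 1]], [85, [0.1, 0.95, 0], [0, 0, 1]], [85, [0.1, 0.95, 0], [0, 0, 1]], [85, [0.1, 0.95, 0], [0, 0, 1]], [85, [0.1, 0.95, 0], [0, 0, 1]]])

```text
clock: 2.1
eef_pos: [498.7, 165.7, 302.1]
tool_rot: [-3.141, 0.0, 1.709]
force: [1.4, 0.3, 1.3]
width: 84.8
gripper_force: 0.0
```

Call:
send_rows(series=[[85, [-0.03, 0.75, -0.3], [0, 0, 0.4]], [85, [-0.03, 0.75, -0.3], [0, 0, 0.4]], [85, [-0.03, 0.7, -0.3], [0, 0, 0.4]], [85, [-0.03, 0.7, -0.3], [0, 0, 0.06]], [85, [0, 0, 0], [0, 0, 0]], [85, [0, 0, 0], [0, 0, 0]]])

```text
clock: 2.85
eef_pos: [491.7, 337.2, 229.9]
tool_rot: [-3.141, 0.001, 1.817]
force: [0.6, -0.5, 0.3]
width: 85.3
gripper_force: 0.0
```

```bash
python3 - <<'E'
from h import *
d=get_image("wrist"); np.save("wrist.npy",d,allow_pickle=True); cv2.imwrite("pics/w1.png",d["img"][...,::-1])
W=pts(d); Z=W[...,2]; near=(abs(W[...,0]-491)<100)&(abs(W[...,1]-340)<120)
for nm,m in(("handle",near&(Z>74)&(Z<95)),("sole",near&(Z>12)&(Z<34)),("mat",near&(Z>2)&(Z<8))):
    p=W[m]; 
    if len(p)<9: print(nm,len(p)); continue
    r=cv2.minAreaRect(p[:,:2].astype(np.float32)); print(nm,len(p),np.median(p[:,2]),np.round(r[0],1),np.round(r[1],1),r[2])
s=sensors.read_state(); print(s["eef_pos"],s["tool_rot"],s["qpos"])
E
```

```text
handle 1839 83.76453581838348 [490.7 341. ] [17.8 79.2] 14.400266647338867
sole 1913 22.006743213846182 [490.8 340.1] [ 30. 140.] 13.974959373474121
mat 11665 3.980353411488094 [491.5 339.3] [194.  237.2] 1.4282690286636353
[492.08641039 336.72193361 230.31489437] [-3.14143621e+00  1.31115690e-03  1.81553747e+00] [-0.35113056  0.60691901 -0.47468342  1.6838315   0.3319611   0.93239253
 -0.70861309]
```

View pics/w1.png

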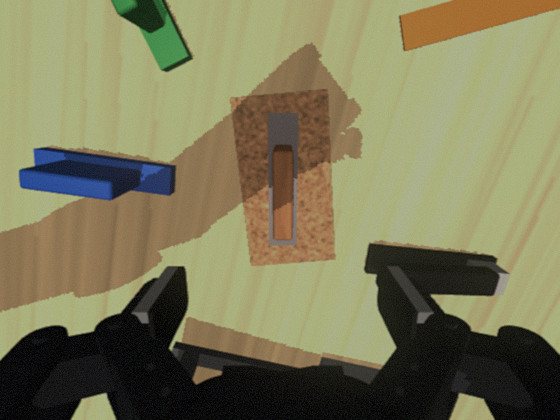

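The wrist view shows the scraper handle at (283,190), centred on the mat, and the look-alikes clear on either side. It sits at (490.8, 340.5) with its axis at 14.2°. I'll go down with the TCP at z 50 and grip.

Call:
send_rows(series=[[85, [-0.02, 0.06, -0.8], [0, 0, 0.05]], [85, [0, 0, -0.8], [0, 0, 0]], [85, [0, 0, -0.7], [0, 0, 0]], [85, [0, 0, -0.5], [0, 0, 0]], [85, [0, 0, -0.2], [0, 0, 0]], [85, [0, 0, 0], [0, 0, 0]], [85, [0, 0, 0], [0, 0, 0]]])

```text
clock: 3.78
eef_pos: [491.4, 342.1, 51.8]
tool_rot: [3.139, -0.001, 1.821]
force: [0.3, 0.5, -0.2]
width: 84.8
gripper_force: 0.0
```

Call:
send_rows(series=[[0, [0, 0, 0], [0, 0, 0]], [0, [0, 0, 0], [0, 0, 0]], [0, [0, 0, 0], [0, 0, 0]], [0, [0, 0, 0], [0, 0, 0]], [0, [0, 0, 0], [0, 0, 0]], [0, [0, 0, 0], [0, 0, 0]], [0, [0, 0, 0], [0, 0, 0]], [0, [0, 0, 0], [0, 0, 0]]])

```text
clock: 4.78
eef_pos: [490.7, 341.9, 50.6]
tool_rot: [3.141, -0.0, 1.821]
force: [0.5, -0.8, 4.4]
width: 17.0
gripper_force: 59.5
```

```bash
python3 - <<'E'
from h import *
s=sensors.read_state(); print(s["eef_pos"],s["tool_rot"],s["force"],s["width"],s["gripper_force"])
# mat from first wrist view: colour mask, ray on z=4
d=np.load("wrist.npy",allow_pickle=True).item(); W=pts(d); hsv=cv2.cvtColor(d["img"],cv2.COLOR_RGB2HSV)
print(hsv[110,250],hsv[220,260],hsv[250,320],hsv[80,350],hsv[300,60])
im=d["img"].astype(int); m=(im[...,0]-im[...,1]>25)&(W[...,2]<8)
m[:, :225]=0; m[:,345:]=0; m[:80]=0; m[275:]=0
m=cv2.morphologyEx(m.astype(np.uint8),cv2.MORPH_OPEN,np.ones((3,3)))
c=max(cv2.findContours(m,0,1)[0],key=cv2.contourArea)[:,0]
P=np.array([ray(d,u,v,4.)[:2] for u,v in c],np.float32); print(cv2.minAreaRect(P))
d=get_image("top");print((pts(d)[215:240,150:200,2]).max())
E
```

```text
[490.72923972 341.94230116  50.5589211 ] [ 3.14085091e+00 -2.98238467e-04  1.82138137e+00] [ 0.54421736 -0.76397176  4.38638294] 16.991313590110682 59.499236941337585
[ 14 133  98] [ 15 127 166] [ 13 127 145] [ 27  83 168] [ 33  74 178]
((495.4020080566406, 336.5411376953125), (101.5108642578125, 189.61183166503906), 19.13841438293457)
nan
```

The grip is good: width 17, pad force 59 N. The mat centre is (495.5, 336) with yaw 19°. I'll lift, square up to the board, and carry the scraper over.

Call:
send_rows(series=[[0, [0, 0, 0.4], [0, 0, 0]], [0, [0, 0, 0.8], [0, 0, 0]], [0, [0, 0, 0.9], [0, 0, 0]], [0, [0, 0, 0.9], [0, 0, -1]], [0, [0, 0, 0.7], [0, 0, -1]], [0, [0, -0.6, 0], [0, 0, -0.97]], [0, [0, -0.9, 0], [0, 0, 0]], [0, [0, -0.9, 0], [0, 1, 0]]])

```text
clock: 5.82
eef_pos: [487.8, 196.6, 271.9]
tool_rot: [-3.05, 0.002, 1.566]
force: [1.6, 0.2, -2.5]
width: 17.3
gripper_force: 59.3
```

Call:
send_rows(series=[[0, [0, -0.9, 0], [0, 1, 0]], [0, [0, -0.9, 0], [0, 1, 0]], [0, [0, -0.9, 0], [0, 1, 0]], [0, [0, -0.9, 0], [0, 1, 0]], [0, [-0.1, -0.6, 0], [0, 0.4, 0]], [0, [0, 0, 0], [0, 0, 0]], [0, [0, 0, 0], [0, 0, 0]], [0, [0, 0, 0], [0, 0, 0]]])

```text
clock: 6.82
eef_pos: [484.3, -52.6, 272.4]
tool_rot: [-2.671, 0.003, 1.566]
force: [-1.1, 0.4, -1.8]
width: 17.2
gripper_force: 59.2
```

```bash
cat >> h.py <<'E'
o=np.array([517.2,-16.2,125.1]); n=np.array([.4536,-.004,.891]); n/=np.linalg.norm(n)
bx=np.array([-.891,.008,.4536]); bx-=n*(n@bx); bx/=np.linalg.norm(bx); by=np.cross(n,bx)
def st():
    s=sensors.read_state(); from scipy.spatial.transform import Rotation as R
    t=np.array(s["eef_pos"]); r=R.from_euler("xyz",s["tool_rot"]).as_matrix()
    sole=t+r[:,2]*46.6; q=sole-o; print("t",s["clock"],"tcp",t.round(1),"sole bx,by,h",np.round([q@bx,q@by,q@n],1))
    f=np.array(s["force"]); print("force xyz",f.round(1),"along bx,by,n",np.round([f@bx,f@by,f@n],1),"width",s["width"],"tool z vs -n deg",np.degrees(np.arccos(-r[:,2]@n)),"err rot z->-n (5deg)",np.round(np.degrees(np.cross(r[:,2],-n))/5,2),"y vs bx",np.round(r[:,1]@by,4), "tau",np.round(s["torque"],2))
E
python3 - <<'E'
from h import *
st();d=get_image("scene"); cv2.imwrite("pics/s1.png",d["img"][120:330,160:440,::-1].repeat(2,0).repeat(2,1))
E
```

```text
t 6.825 tcp [484.3 -52.6 272.4] sole bx,by,h [95.8 36.9 69.9]
force xyz [-1.1  0.4 -1.8] along bx,by,n [ 0.1 -0.4 -2.1] width 17.2498555951133 tool z vs -n deg 0.23764479079723475 err rot z->-n (5deg) [ 0.04 -0.   -0.02] y vs bx -0.0022 tau [ 0.02 -0.68  0.05]
```

View pics/s1.png

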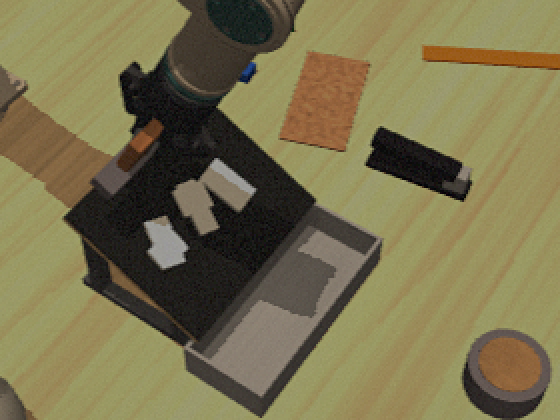

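The scraper is held parallel to the slope above its top edge at crop (125,165), and the chips are still below it. I'll lower to about 10 mm above the face.

Call:
send_rows(series=[[0, [-0.1, -0.03, -0.33], [0.04, 0, 0]], [0, [-0.1, -0.03, -0.33], [0, 0, 0]], [0, [-0.1, -0.03, -0.31], [0, 0, 0]], [0, [0, 0, 0], [0, 0, 0]], [0, [0, 0, 0], [0, 0, 0]]])

```text
clock: 7.5
eef_pos: [467.1, -59.0, 214.8]
tool_rot: [-2.672, 0.0, 1.564]
force: [-0.6, 0.5, -1.4]
width: 17.7
gripper_force: 59.2
```

```bash
python3 -c "
from h import *
st();print((n/60).round(4),(bx/60).round(5))"
```

```text
t 7.5 tcp [467.1 -59.  214.8] sole bx,by,h [84.9 43.3 10.8]
force xyz [-0.6  0.5 -1.4] along bx,by,n [-0.1 -0.5 -1.5] width 17.678896834861167 tool z vs -n deg 0.08994475591450282 err rot z->-n (5deg) [ 0.01  0.01 -0.01] y vs bx -0.0019 tau [ 0.   -0.74 -0.02]
[ 0.0076 -0.0001  0.0149] [-0.01485  0.00013  0.00756]
```

Call:
send_rows(series=[[0, [-0.027, 0, -0.052], [0, 0, 0]], [0, [-0.027, 0, -0.052], [0, 0, 0]], [0, [0, 0, 0], [0, 0, 0]], [0, [0, 0, 0], [0, 0, 0]]])

```text
clock: 8.0
eef_pos: [463.3, -59.7, 207.9]
tool_rot: [-2.671, 0.0, 1.563]
force: [0.2, 1.4, -1.7]
width: 17.2
gripper_force: 59.2
```

Call:
send_rows(series=[[0, [-0.008, 0, -0.015], [0, 0, 0]], [0, [0, 0, 0], [0, 0, 0]], [0, [0, 0, 0], [0, 0, 0]]])

```text
clock: 8.38
eef_pos: [462.7, -59.6, 207.0]
tool_rot: [-2.67, 0.0, 1.563]
force: [0.5, 0.4, -2.8]
width: 17.5
gripper_force: 59.2
```

Call:
send_rows(series=[[0, [-0.008, 0, -0.015], [0, 0, 0]], [0, [0, 0, 0], [0, 0, 0]], [0, [0, 0, 0], [0, 0, 0]]])

```text
clock: 8.75
eef_pos: [462.2, -59.7, 206.1]
tool_rot: [-2.67, 0.0, 1.563]
force: [-0.4, 0.3, -1.9]
width: 17.1
gripper_force: 59.2
```

Call:
send_rows(series=[[0, [-0.008, 0, -0.015], [0, 0, 0]], [0, [0, 0, 0], [0, 0, 0]], [0, [0, 0, 0], [0, 0, 0]]])

```text
clock: 9.12
eef_pos: [461.8, -59.6, 205.2]
tool_rot: [-2.671, 0.0, 1.563]
force: [0.5, -0.4, -1.6]
width: 17.5
gripper_force: 59.5
```

```bash
python3 -c "
from h import *
st()"
```

```text
t 9.125 tcp [461.8 -59.6 205.2] sole bx,by,h [85.4 44.  -0.2]
force xyz [ 0.5 -0.4 -1.6] along bx,by,n [-1.2  0.4 -1.2] width 17.51433222021025 tool z vs -n deg 0.045866372566854025 err rot z->-n (5deg) [ 0.01 -0.   -0.  ] y vs bx -0.001 tau [-0.02 -0.72 -0.03]
```

Call:
send_rows(series=[[0, [-0.006, 0, -0.012], [0, 0, 0]], [0, [0, 0, 0], [0, 0, 0]], [0, [0, 0, 0], [0, 0, 0]]])

```text
clock: 9.5
eef_pos: [461.6, -59.7, 204.7]
tool_rot: [-2.671, 0.001, 1.563]
force: [1.3, -0.7, 3.6]
width: 17.6
gripper_force: 60.0
```

Call:
send_rows(series=[[0, [-0.006, 0, -0.012], [0, 0, 0]], [0, [0, 0, 0], [0, 0, 0]], [0, [0, 0, 0], [0, 0, 0]]])

```text
clock: 9.88
eef_pos: [461.3, -59.7, 204.2]
tool_rot: [-2.671, 0.001, 1.563]
force: [2.6, -1.3, 5.8]
width: 17.3
gripper_force: 60.4
```

```bash
python3 -c "
from h import *
st()"
```

```text
t 9.875 tcp [461.3 -59.7 204.2] sole bx,by,h [85.3 44.  -1.2]
force xyz [ 2.6 -1.3  5.8] along bx,by,n [0.3 1.3 6.3] width 17.257290196211773 tool z vs -n deg 0.062090403578923876 err rot z->-n (5deg) [ 0.01  0.   -0.01] y vs bx -0.0009 tau [-0.04 -0.24 -0.  ]
```

In contact at about 8 N. I'll add a little press and wipe down, checking the force on the way.

Call:
send_rows(series=[[0, [-0.002, 0, -0.004], [0, 0, 0]], [0, [0.06, -0.0005, -0.0303], [0, 0, 0]], [0, [0.119, -0.001, -0.0605], [0, 0, 0]], [0, [0.119, -0.001, -0.0605], [0, 0, 0]]])

```text
clock: 10.38
eef_pos: [477.2, -59.7, 195.7]
tool_rot: [-2.666, 0.001, 1.563]
force: [-2.0, -0.6, 11.6]
width: 17.2
gripper_force: 60.7
```

```bash
python3 -c "
from h import *
st()"
```

```text
t 10.375 tcp [477.2 -59.7 195.7] sole bx,by,h [67.5 43.9 -1.6]
force xyz [-2.  -0.6 11.6] along bx,by,n [7.1 0.6 9.4] width 17.223219797615815 tool z vs -n deg 0.2711562017693157 err rot z->-n (5deg) [ 0.01 -0.05 -0.01] y vs bx -0.001 tau [ 0.05  1.13 -0.01]
```

Call:
send_rows(series=[[0, [0.12, -0.001, -0.06], [0, 0, 0]], [0, [0.12, -0.001, -0.06], [0, 0, 0]], [0, [0.12, -0.001, -0.0605], [0, 0, 0]], [0, [0.12, -0.001, -0.0605], [0, 0, 0]], [0, [0.12, -0.001, -0.0605], [0, 0, 0]]])

```text
clock: 11.0
eef_pos: [513.4, -60.0, 177.5]
tool_rot: [-2.666, 0.001, 1.563]
force: [-1.8, -0.4, 9.1]
width: 17.5
gripper_force: 60.7
```

```bash
python3 -c "
from h import *
st()"
```

```text
t 11.0 tcp [513.4 -60.  177.5] sole bx,by,h [27.  43.8 -1.5]
force xyz [-1.8 -0.4  9.1] along bx,by,n [5.7 0.4 7.3] width 17.498707985809645 tool z vs -n deg 0.2619529889707617 err rot z->-n (5deg) [ 0.01 -0.05 -0.01] y vs bx -0.0011 tau [ 0.06  0.96 -0.  ]
```

Call:
send_rows(series=[[0, [0.12, -0.001, -0.061], [0, 0, 0]], [0, [0.12, -0.001, -0.061], [0, 0, 0]], [0, [0.12, -0.001, -0.061], [0, 0, 0]], [0, [0.12, -0.001, -0.061], [0, 0, 0]], [0, [0.12, -0.001, -0.061], [0, 0, 0]], [0, [0.12, -0.001, -0.061], [0, 0, 0]], [0, [0.12, -0.001, -0.061], [0, 0, 0]]])

```text
clock: 11.88
eef_pos: [564.0, -60.3, 151.8]
tool_rot: [-2.667, 0.0, 1.563]
force: [-2.1, -0.7, 9.2]
width: 17.6
gripper_force: 60.6
```

```bash
python3 -c "
from h import *
st()"
```

```text
t 11.875 tcp [564.  -60.3 151.8] sole bx,by,h [-29.7  43.8  -1.4]
force xyz [-2.1 -0.7  9.2] along bx,by,n [6.  0.7 7.2] width 17.584869347014237 tool z vs -n deg 0.24005254624638744 err rot z->-n (5deg) [ 0.01 -0.05 -0.  ] y vs bx -0.0011 tau [0.06 0.89 0.03]
```

Call:
send_rows(series=[[0, [0.12, -0.001, -0.061], [0, 0, 0]], [0, [0.12, -0.001, -0.061], [0, 0, 0]], [0, [0.12, -0.001, -0.061], [0, 0, 0]], [0, [0.12, -0.001, -0.061], [0, 0, 0]], [0, [0.12, -0.001, -0.061], [0, 0, 0]], [0, [0.12, -0.001, -0.061], [0, 0, 0]]])

```text
clock: 12.62
eef_pos: [607.3, -60.6, 129.9]
tool_rot: [-2.667, 0.0, 1.563]
force: [-1.5, -0.1, 9.3]
width: 17.6
gripper_force: 60.6
```

Call:
send_rows(series=[[0, [0.12, -0.001, -0.061], [0, 0, 0]], [0, [0.12, -0.001, -0.061], [0, 0, 0]], [0, [0.03, 0, -0.015], [0, 0, 0]], [0, [0, 0, 0], [0, 0, 0]]])

```text
clock: 13.12
eef_pos: [623.7, -60.7, 121.6]
tool_rot: [-2.668, 0.0, 1.563]
force: [-0.1, -1.0, 8.0]
width: 17.3
gripper_force: 60.7
```

```bash
python3 -c "
from h import *
st()
d=get_image('scene'); cv2.imwrite('pics/s2.png',d['img'][120:330,160:440,::-1].repeat(2,0).repeat(2,1))"
```

```text
t 13.125 tcp [623.7 -60.7 121.6] sole bx,by,h [-96.7  43.6  -1.2]
force xyz [-0.1 -1.   8. ] along bx,by,n [3.7 1.  7.1] width 17.329612190049392 tool z vs -n deg 0.178038641935143 err rot z->-n (5deg) [ 0.01 -0.03 -0.  ] y vs bx -0.0012 tau [ 0.04  0.51 -0.08]
```

View pics/s2.png

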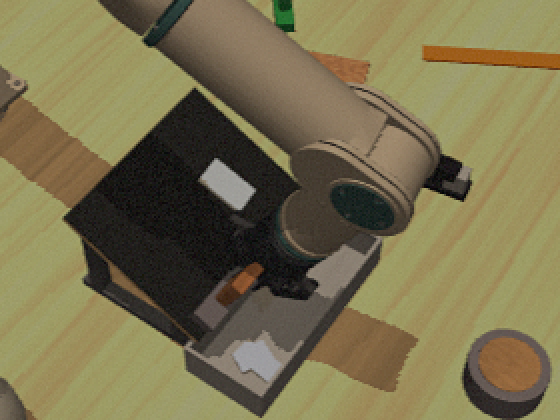

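One chip is in the tray at crop (255,360). The left chip is still on the board at (227,183), and the third is probably hidden behind the gripper. I'll lift, go back up, and shift towards +y for a second pass.

Call:
send_rows(series=[[0, [0.19, 0, 0.37], [0, 0, 0]], [0, [0.19, 0, 0.37], [0, 0, 0]], [0, [-0.45, 0.26, 0.23], [0, 0, 0]], [0, [-0.45, 0.26, 0.23], [0, 0, 0]], [0, [-0.45, 0.26, 0.23], [0, 0, 0]], [0, [-0.45, 0.26, 0.23], [0, 0, 0]], [0, [-0.45, 0.26, 0.23], [0, 0, 0]], [0, [-0.45, 0.26, 0.23], [0, 0, 0]]])

```text
clock: 14.18
eef_pos: [483.9, 33.0, 247.4]
tool_rot: [-2.669, 0.001, 1.563]
force: [-0.3, 1.3, -2.8]
width: 17.2
gripper_force: 59.7
```

Call:
send_rows(series=[[0, [0, 0, 0], [0, 0, 0]], [0, [-0.16, 0, -0.31], [0, 0, 0]], [0, [-0.16, 0, -0.31], [0, 0, 0]], [0, [0, 0, 0], [0, 0, 0]], [0, [0, 0, 0], [0, 0, 0]]])

```text
clock: 14.8
eef_pos: [467.0, 32.4, 210.5]
tool_rot: [-2.671, 0.0, 1.563]
force: [0.2, -0.1, -1.4]
width: 17.2
gripper_force: 59.6
```

```bash
python3 -c "
from h import *
st()
d=get_image('top'); d2=get_image('scene'); a=d['img'][140:270,235:375]; b=d2['img'][155:335,185:355]
cv2.imwrite('pics/s3.png',np.hstack([cv2.resize(a,(390,390)),cv2.resize(b,(390,390))])[...,::-1])"
```

```text
t 14.8 tcp [467.   32.4 210.5] sole bx,by,h [ 83.8 -48.1   6.6]
force xyz [ 0.2 -0.1 -1.4] along bx,by,n [-0.8  0.1 -1.2] width 17.206763168350204 tool z vs -n deg 0.03833493806497659 err rot z->-n (5deg) [ 0.01  0.   -0.  ] y vs bx -0.0005 tau [ 0.   -0.75 -0.02]
```

View pics/s3.png

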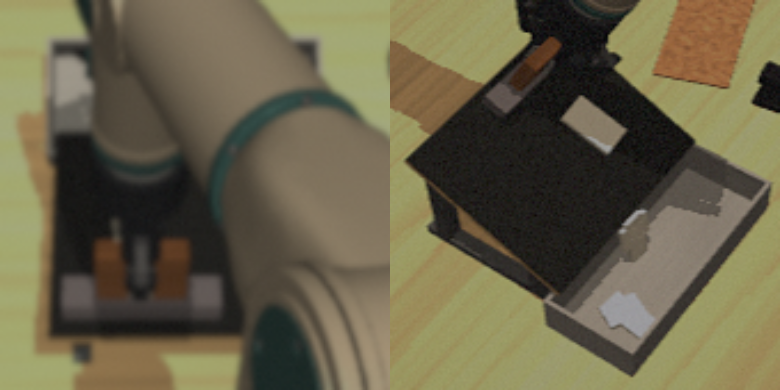

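Two chips are in the tray at right-crop (628,312) and (635,225). One is left on the board at (593,125), below the scraper. Now the second pass.

Call:
send_rows(series=[[0, [-0.046, 0, -0.089], [0, 0, 0]], [0, [-0.007, 0, -0.014], [0, 0, 0]], [0, [0, 0, 0], [0, 0, 0]], [0, [0, 0, 0], [0, 0, 0]]])

```text
clock: 15.4
eef_pos: [463.4, 32.6, 204.6]
tool_rot: [-2.671, 0.0, 1.563]
force: [1.5, -1.0, 1.2]
width: 17.4
gripper_force: 60.4
```

Call:
send_rows(series=[[0, [-0.005, 0, -0.01], [0, 0, 0]], [0, [0, 0, 0], [0, 0, 0]], [0, [0, 0, 0], [0, 0, 0]]])

```text
clock: 15.78
eef_pos: [463.1, 32.6, 204.0]
tool_rot: [-2.671, 0.0, 1.563]
force: [3.8, -0.1, 4.9]
width: 17.6
gripper_force: 60.7
```

```bash
python3 -c "
from h import *
st()"
```

```text
t 15.775 tcp [463.1  32.6 204. ] sole bx,by,h [ 84.3 -48.3  -1. ]
force xyz [ 3.8 -0.1  4.9] along bx,by,n [-1.2  0.   6.1] width 17.598016665672105 tool z vs -n deg 0.060445451237039566 err rot z->-n (5deg) [ 0.01  0.01 -0.  ] y vs bx -0.0009 tau [-0.03 -0.62 -0.04]
```

Same state as the first pass, so I'll use the same wipe.

Call:
send_rows(series=[[0, [-0.002, 0, -0.004], [0, 0, 0]], [0, [0.06, -0.0005, -0.0303], [0, 0, 0]], [0, [0.119, -0.001, -0.0605], [0, 0, 0]], [0, [0.119, -0.001, -0.0605], [0, 0, 0]], [0, [0.12, -0.001, -0.06], [0, 0, 0]], [0, [0.12, -0.001, -0.06], [0, 0, 0]]])

```text
clock: 16.52
eef_pos: [492.4, 32.7, 188.4]
tool_rot: [-2.664, 0.0, 1.564]
force: [-2.0, -0.3, 10.8]
width: 17.7
gripper_force: 61.4
```

```bash
python3 -c "
from h import *
st()"
```

```text
t 16.525 tcp [492.4  32.7 188.4] sole bx,by,h [ 51.5 -48.7  -1.6]
force xyz [-2.  -0.3 10.8] along bx,by,n [6.7 0.4 8.8] width 17.684839299670482 tool z vs -n deg 0.39613863406063204 err rot z->-n (5deg) [ 0.01 -0.08 -0.01] y vs bx -0.0018 tau [ 0.12  1.16 -0.01]
```

Call:
send_rows(series=[[0, [0.12, -0.001, -0.0607], [0, 0, 0]], [0, [0.12, -0.001, -0.0607], [0, 0, 0]], [0, [0.12, -0.001, -0.0607], [0, 0, 0]], [0, [0.12, -0.001, -0.0607], [0, 0, 0]], [0, [0.12, -0.001, -0.0607], [0, 0, 0]], [0, [0.12, -0.001, -0.0607], [0, 0, 0]], [0, [0.12, -0.001, -0.0607], [0, 0, 0]], [0, [0.12, -0.001, -0.0607], [0, 0, 0]]])

```text
clock: 17.52
eef_pos: [550.2, 32.3, 159.2]
tool_rot: [-2.664, 0.0, 1.564]
force: [-1.9, -0.4, 10.5]
width: 17.4
gripper_force: 61.3
```

```bash
python3 -c "
from h import *
st()"
```

```text
t 17.525 tcp [550.2  32.3 159.2] sole bx,by,h [-13.3 -48.7  -1.4]
force xyz [-1.9 -0.4 10.5] along bx,by,n [6.4 0.4 8.5] width 17.38712805262764 tool z vs -n deg 0.3700824389890541 err rot z->-n (5deg) [ 0.01 -0.07 -0.01] y vs bx -0.0019 tau [0.09 1.01 0.02]
```

Call:
send_rows(series=[[0, [0.12, -0.001, -0.061], [0, 0, 0]], [0, [0.12, -0.001, -0.061], [0, 0, 0]], [0, [0.12, -0.001, -0.061], [0, 0, 0]], [0, [0.12, -0.001, -0.061], [0, 0, 0]], [0, [0.12, -0.001, -0.061], [0, 0, 0]], [0, [0.12, -0.001, -0.061], [0, 0, 0]], [0, [0.12, -0.001, -0.061], [0, 0, 0]], [0, [0.12, -0.001, -0.061], [0, 0, 0]]])

```text
clock: 18.52
eef_pos: [608.0, 31.8, 129.9]
tool_rot: [-2.665, 0.0, 1.564]
force: [-1.3, 0.1, 10.5]
width: 17.2
gripper_force: 61.1
```

Call:
send_rows(series=[[0, [0.12, -0.001, -0.061], [0, 0, 0]], [0, [0.12, -0.001, -0.061], [0, 0, 0]], [0, [0.03, 0, -0.015], [0, 0, 0]], [0, [0, 0, 0], [0, 0, 0]]])

```text
clock: 19.02
eef_pos: [624.5, 31.7, 121.6]
tool_rot: [-2.665, 0.0, 1.564]
force: [-1.1, -0.5, 8.5]
width: 17.7
gripper_force: 61.2
```

```bash
python3 -c "
from h import *
st()"
```

```text
t 19.025 tcp [624.5  31.7 121.6] sole bx,by,h [-96.5 -48.8  -1.3]
force xyz [-1.1 -0.5  8.5] along bx,by,n [4.8 0.5 7.1] width 17.740363234019554 tool z vs -n deg 0.3035993909923985 err rot z->-n (5deg) [ 0.01 -0.06 -0.  ] y vs bx -0.0018 tau [ 0.06  0.7  -0.06]
```

Call:
send_rows(series=[[0, [0.2, 0, 0.4], [0, 0, 0]], [0, [0.2, 0, 0.4], [0, 0, 0]], [0, [-0.45, 0, 0.4], [0, 0, 0]], [0, [-0.45, 0, 0.4], [0, 0, 0]], [0, [-0.45, 0, 0.4], [0, 0, 0]], [0, [-0.3, 0, 0.4], [0, 0, 0]], [0, [0, 0, 0], [0, 0, 0]]])

```text
clock: 19.9
eef_pos: [550.3, 31.4, 265.6]
tool_rot: [-2.671, 0.0, 1.564]
force: [0.6, -0.2, -3.5]
width: 17.8
gripper_force: 60.1
```

```bash
python3 -c "
from h import *
st()
d2=get_image('scene'); b=d2['img'][155:335,185:355]
d=get_image('wrist')
cv2.imwrite('pics/s4.png',np.hstack([cv2.resize(b,(390,390)),cv2.resize(d['img'],(390,390))])[...,::-1])"
```

```text
t 19.9 tcp [550.3  31.4 265.6] sole bx,by,h [ 34.6 -47.9  93.4]
force xyz [ 0.6 -0.2 -3.5] along bx,by,n [-2.2  0.2 -2.8] width 17.754217899278625 tool z vs -n deg 0.07694506793594717 err rot z->-n (5deg) [ 0.01 -0.   -0.01] y vs bx -0.0018 tau [ 0.01 -0.76 -0.02]
```

View pics/s4.png

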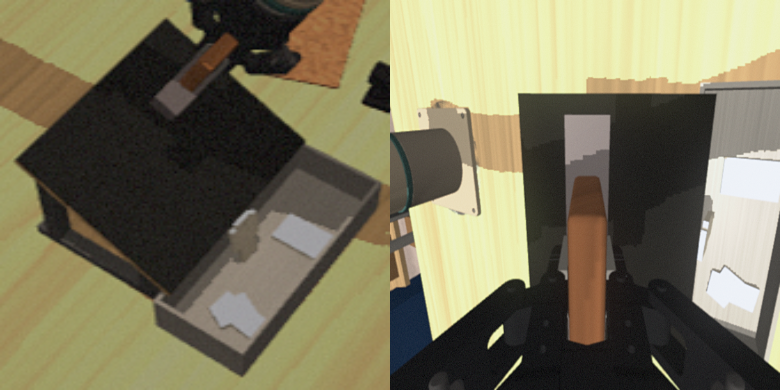

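All three chips are in the tray: left crop (238,310), (240,235) and (300,235). The board is clear. I'll bring the scraper home, upright and turned to the mat's yaw.

Call:
send_rows(series=[[0, [-0.1, 0.7, 0], [0, -1, 0]], [0, [-0.1, 0.8, 0], [0, -1, 0]], [0, [-0.2, 0.8, 0], [0, -1, 0]], [0, [-0.2, 0.8, 0], [0, -1, 0]], [0, [-0.2, 0.8, 0], [0, -1, 0]], [0, [-0.12, 0.7, 0], [0, -0.4, 0]], [0, [0, 0.3, 0], [0, 0, 1]], [0, [0, 0.2, 0], [0, 0, 1]]])

```text
clock: 21.0
eef_pos: [495.0, 338.5, 262.6]
tool_rot: [-3.138, -0.002, 1.743]
force: [0.1, -0.0, -2.3]
width: 17.3
gripper_force: 60.0
```

Call:
send_rows(series=[[0, [0, 0, -0.7], [0, 0, 1]], [0, [0, 0, -0.8], [0, 0, 0.9]], [0, [0, 0, -0.8], [0, 0, 0]], [0, [0, 0, 0], [0, 0, 0]], [0, [0, 0, 0], [0, 0, 0]], [0, [0, 0, 0], [0, 0, 0]]])

```text
clock: 21.75
eef_pos: [497.2, 338.3, 128.6]
tool_rot: [3.138, -0.004, 1.904]
force: [0.4, 0.3, -1.5]
width: 17.2
gripper_force: 59.8
```

```bash
python3 - <<'E'
from h import *
st(); print(sensors.read_state()["tool_rot"])
d=get_image("wrist"); cv2.imwrite("pics/w2.png",d["img"][...,::-1]); W=pts(d); Z=W[...,2]; im=d["img"].astype(int)
near=(abs(W[...,0]-495)<90)&(abs(W[...,1]-336)<110)
s=near&(Z>75)&(Z<110)&(im.max(-1)-im.min(-1)<30)&(im.max(-1)>50)
r=cv2.minAreaRect(W[s][:,:2].astype(np.float32)); print("sole",s.sum(),np.median(W[s],0),r)
d=get_image("scene"); W=pts(d); Z=W[...,2]; hsv=cv2.cvtColor(d["img"],cv2.COLOR_RGB2HSV)
m=(hsv[...,1]<60)&(hsv[...,2]>140); m[:,:200]=0; m[:,355:]=0; m[:220]=0; m[330:]=0
nl,L,S,C=cv2.connectedComponentsWithStats(m.astype(np.uint8))
for i in range(1,nl):
    if S[i,4]>12: p=W[L==i]; print(S[i,4],C[i].round(),np.nanmin(p,0).round(),np.nanmax(p,0).round())
E
```

```text
t 21.75 tcp [497.2 338.3 128.6] sole bx,by,h [   1.  -354.6  -48.9]
force xyz [ 0.4  0.3 -1.5] along bx,by,n [-1.  -0.3 -1.1] width 17.240396332980865 tool z vs -n deg 27.08601677009606 err rot z->-n (5deg) [-0.01  5.22  0.03] y vs bx -0.3355 tau [ 0.03  0.04 -0.02]
[ 3.13812668 -0.00435857  1.90399391]
sole 4903 [479.52889495 387.14819831 100.18251579] ((496.0124816894531, 341.5604248046875), (29.799571990966797, 130.8999786376953), 18.96796989440918)
15 [291. 255.] [616. -33.  69.] [622.  -6.  79.]
778 [301. 281.] [ 629. -136.   -2.] [710.  60.  60.]
```

The scraper is upright over the mat. One chip seems to be leaning up near the board's low edge at scene (291,255), so I'll check it before putting the scraper down.

```bash
python3 - <<'E'
from h import *
a=get_image("scene"); b=get_image("top"); t=np.array([-1,.009,0]); ty=np.array([-.009,-1,0])
for nm,d,(x0,y0,x1,y1) in(("scene",a,(270,240,312,280)),):
    W=pts(d); 
    for v in range(y0,y1,3):
        print(v,[tuple(int(round(k)) for k in ((W[v,u]-o)@t*1,(W[v,u]-o)@ty,W[v,u,2]))+(int(d["img"][v,u].max()),) for u in range(280,304,4)])
A=cv2.resize(a["img"][215:325,245:355],(400,400),interpolation=2); B=cv2.resize(b["img"][140:200,240:360],(400,400),interpolation=2)
cv2.imwrite("pics/s5.png",np.hstack([A,B])[...,::-1])
E
```

```text
240 [(-62, -6, 97, 28), (-67, -17, 88, 28), (-76, -22, 89, 32), (-80, -33, 79, 27), (-89, -39, 79, 31), (-96, -47, 76, 26)]
243 [(-65, -1, 91, 28), (-71, -10, 86, 31), (-80, -16, 86, 32), (-86, -25, 80, 29), (-92, -34, 74, 32), (-83, -67, 29, 58)]
246 [(-71, 6, 91, 33), (-77, -2, 88, 31), (-83, -11, 81, 32), (-91, -18, 80, 34), (-87, -43, 47, 40), (-84, -66, 17, 58)]
249 [(-76, 14, 92, 33), (-81, 3, 83, 27), (-88, -5, 79, 26), (-96, -11, 78, 35), (-82, -50, 20, 56), (-86, -63, 9, 80)]
252 [(-78, 16, 83, 32), (-86, 10, 82, 25), (-92, 1, 76, 35), (-99, -5, 75, 139), (-83, -49, 8, 109), (-90, -59, 3, 87)]
255 [(-83, 23, 82, 30), (-90, 16, 79, 25), (-95, 6, 72, 46), (-103, 0, 71, 123), (-107, -13, 58, 102), (-95, -50, 3, 88)]
258 [(-87, 29, 80, 29), (-95, 23, 78, 32), (-103, 18, 80, 152), (-106, 4, 66, 103), (-107, -12, 46, 101), (-99, -44, 0, 135)]
261 [(-92, 36, 79, 33), (-84, 8, 38, 78), (-103, 17, 65, 113), (-105, 3, 49, 106), (-110, -9, 38, 99), (-106, -34, 4, 141)]
264 [(-95, 41, 75, 39), (-82, 6, 18, 69), (-105, 20, 56, 105), (-107, 6, 40, 102), (-102, -21, 2, 88), (-114, -23, 10, 137)]
267 [(-85, 27, 33, 55), (-84, 8, 8, 52), (-107, 23, 48, 104), (-109, 9, 32, 101), (-112, -6, 15, 95), (-116, -19, 2, 143)]
270 [(-85, 28, 22, 54), (-89, 16, 9, 91), (-107, 23, 34, 96), (-112, 13, 26, 102), (-114, -3, 7, 97), (-122, -10, 5, 143)]
273 [(-85, 28, 6, 76), (-93, 21, 3, 87), (-103, 18, 9, 89), (-111, 11, 9, 104), (-118, 2, 2, 142), (-127, -3, 3, 142)]
276 [(-92, 38, 11, 90), (-97, 28, 2, 123), (-109, 26, 10, 112), (-116, 18, 7, 141), (-122, 9, 1, 140), (-132, 4, 3, 138)]
279 [(-95, 42, 4, 88), (-102, 35, 2, 139), (-112, 30, 5, 140), (-120, 24, 3, 140), (-129, 19, 5, 145), (-137, 12, 4, 144)]
```

View pics/s5.png

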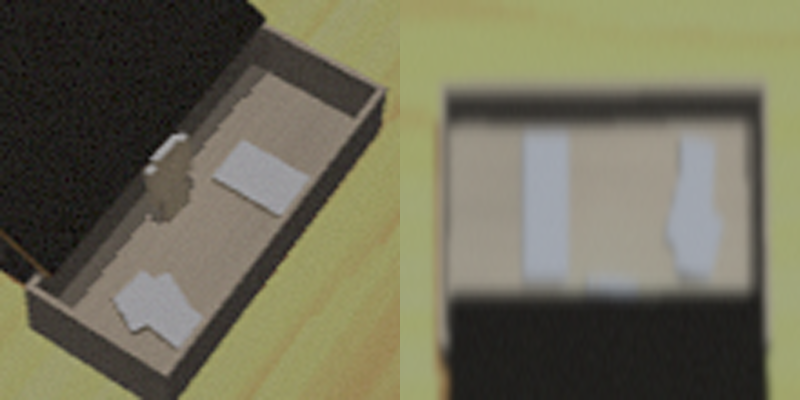

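The chip at left-crop (168,175) stands nearly on end in the trough and leans on the board's low edge, with its top at z≈78. The other two lie flat. That isn't cleanly dropped, so I'll make one more pass at by≈8 and carry it slightly past the edge to tip the chip over.

Call:
send_rows(series=[[0, [0, 0, 0.8], [0, 0, -1]], [0, [0, 0, 0.8], [0, 0, -1]], [0, [0, 0, 0.7], [0, 0, -1]], [0, [0, -0.6, 0], [0, 0, -0.9]], [0, [0, -0.8, 0], [0, 1, 0]], [0, [0, -0.8, 0], [0, 1, 0]], [0, [0, -0.9, 0], [0, 1, 0]], [0, [0, -0.9, 0], [0, 1, 0]]])

```text
clock: 22.95
eef_pos: [496.4, 95.6, 265.5]
tool_rot: [-2.792, -0.001, 1.563]
force: [0.2, -0.1, -1.5]
width: 17.4
gripper_force: 60.0
```

Call:
send_rows(series=[[0, [0, -0.9, 0], [0, 1, 0]], [0, [0, -0.8, 0], [0, 0.4, 0]], [0, [0, -0.3, 0], [0, 0, 0]], [0, [0, 0, 0], [0, 0, 0]], [0, [0, 0, 0], [0, 0, 0]]])

```text
clock: 23.58
eef_pos: [496.1, -20.4, 265.1]
tool_rot: [-2.672, -0.002, 1.566]
force: [-0.3, 0.7, -2.5]
width: 17.8
gripper_force: 60.0
```

```bash
python3 -c "
from h import *
st()"
```

```text
t 23.575 tcp [496.1 -20.4 265.1] sole bx,by,h [82.3  4.4 68.6]
force xyz [-0.3  0.7 -2.5] along bx,by,n [-0.9 -0.7 -2.4] width 17.762986558494557 tool z vs -n deg 0.05418963449445191 err rot z->-n (5deg) [ 0.    0.01 -0.  ] y vs bx -0.0042 tau [ 0.08 -0.71 -0.02]
```

Call:
send_rows(series=[[0, [-0.16, -0.06, -0.31], [0, 0, 0]], [0, [-0.16, 0, -0.31], [0, 0, 0]], [0, [-0.16, 0, -0.31], [0, 0, 0]], [0, [0, 0, 0], [0, 0, 0]], [0, [-0.03, 0, -0.06], [0, 0, 0]], [0, [0, 0, 0], [0, 0, 0]], [0, [0, 0, 0], [0, 0, 0]]])

```text
clock: 24.45
eef_pos: [465.9, -26.2, 205.6]
tool_rot: [-2.671, 0.0, 1.563]
force: [0.7, -0.1, -1.5]
width: 17.2
gripper_force: 59.8
```

```bash
python3 -c "
from h import *
st()"
```

```text
t 24.45 tcp [465.9 -26.2 205.6] sole bx,by,h [82.1 10.5  1.9]
force xyz [ 0.7 -0.1 -1.5] along bx,by,n [-1.3  0.1 -1.1] width 17.220913551757295 tool z vs -n deg 0.06381621531565489 err rot z->-n (5deg) [ 0.01  0.01 -0.  ] y vs bx -0.0011 tau [ 0.01 -0.7  -0.  ]
```

Call:
send_rows(series=[[0, [-0.015, 0, -0.03], [0, 0, 0]], [0, [-0.008, 0, -0.015], [0, 0, 0]], [0, [0, 0, 0], [0, 0, 0]], [0, [0, 0, 0], [0, 0, 0]]])

```text
clock: 24.95
eef_pos: [464.6, -26.3, 203.0]
tool_rot: [-2.672, 0.0, 1.563]
force: [3.8, -0.4, 5.2]
width: 17.3
gripper_force: 61.1
```

Call:
send_rows(series=[[0, [0.06, -0.0005, -0.031], [0, 0, 0]], [0, [0.119, -0.001, -0.061], [0, 0, 0]], [0, [0.148, -0.001, -0.0755], [0, 0, 0]], [0, [0.148, -0.001, -0.0755], [0, 0, 0]], [0, [0.148, -0.001, -0.0755], [0, 0, 0]]])

```text
clock: 25.58
eef_pos: [499.7, -26.5, 184.6]
tool_rot: [-2.665, 0.001, 1.563]
force: [-3.2, -0.5, 10.5]
width: 17.7
gripper_force: 61.4
```

```bash
python3 -c "
from h import *
st()"
```

```text
t 25.575 tcp [499.7 -26.5 184.6] sole bx,by,h [42.7 10.5 -1.5]
force xyz [-3.2 -0.5 10.5] along bx,by,n [7.6 0.6 7.9] width 17.70036261588668 tool z vs -n deg 0.31888898977812086 err rot z->-n (5deg) [ 0.01 -0.06 -0.01] y vs bx -0.0011 tau [0.08 1.12 0.03]
```

Call:
send_rows(series=[[0, [0.148, -0.001, -0.0757], [0, 0, 0]], [0, [0.148, -0.001, -0.0757], [0, 0, 0]], [0, [0.148, -0.001, -0.0757], [0, 0, 0]], [0, [0.148, -0.001, -0.0757], [0, 0, 0]], [0, [0.148, -0.001, -0.0757], [0, 0, 0]], [0, [0.148, -0.001, -0.0757], [0, 0, 0]], [0, [0.148, -0.001, -0.0757], [0, 0, 0]], [0, [0.148, -0.001, -0.0757], [0, 0, 0]]])

```text
clock: 26.58
eef_pos: [571.0, -26.9, 148.3]
tool_rot: [-2.666, 0.0, 1.563]
force: [-1.7, 0.7, 11.5]
width: 17.6
gripper_force: 61.4
```

Call:
send_rows(series=[[0, [0.148, -0.001, -0.0757], [0, 0, 0]], [0, [0.148, -0.001, -0.0757], [0, 0, 0]], [0, [0.148, -0.001, -0.0757], [0, 0, 0]], [0, [0.148, -0.001, -0.0757], [0, 0, 0]], [0, [0.12, -0.001, -0.061], [0, 0, 0]], [0, [0, 0, 0], [0, 0, 0]]])

```text
clock: 27.32
eef_pos: [614.5, -27.1, 126.2]
tool_rot: [-2.668, 0.0, 1.563]
force: [-0.2, -1.0, 9.8]
width: 17.3
gripper_force: 61.6
```

```bash
python3 -c "
from h import *
st()"
```

```text
t 27.325 tcp [614.5 -27.1 126.2] sole bx,by,h [-86.2  10.1  -1.5]
force xyz [-0.2 -1.   9.8] along bx,by,n [4.6 1.  8.6] width 17.307563049194776 tool z vs -n deg 0.17713928686799105 err rot z->-n (5deg) [ 0.01 -0.03 -0.  ] y vs bx -0.0013 tau [0.03 0.41 0.05]
```

Call:
send_rows(series=[[0, [0.148, -0.001, -0.0757], [0, 0, 0]], [0, [0.015, 0, 0.03], [0, 0, 0]], [0, [0.119, -0.001, -0.0605], [0, 0, 0]], [0, [0.119, -0.001, -0.0605], [0, 0, 0]], [0, [0.119, -0.001, -0.0605], [0, 0, 0]], [0, [0, 0, 0], [0, 0, 0]]])

```text
clock: 28.08
eef_pos: [647.3, -27.6, 110.7]
tool_rot: [-2.672, 0.0, 1.563]
force: [1.4, -0.2, 0.4]
width: 17.4
gripper_force: 60.5
```

```bash
python3 -c "
from h import *
st()"
```

```text
t 28.075 tcp [647.3 -27.6 110.7] sole bx,by,h [-122.6   10.3   -0.3]
force xyz [ 1.4 -0.2  0.4] along bx,by,n [-1.1  0.2  1. ] width 17.361784296299156 tool z vs -n deg 0.06805585018968324 err rot z->-n (5deg) [ 0.01  0.01 -0.  ] y vs bx -0.0008 tau [ 0.02 -0.72  0.04]
```

Call:
send_rows(series=[[0, [0.2, 0, 0.4], [0, 0, 0]], [0, [0.2, 0, 0.4], [0, 0, 0]], [0, [-0.5, 0.2, 0.4], [0, 0, 0]], [0, [-0.5, 0.2, 0.4], [0, 0, 0]], [0, [-0.5, 0.3, 0.4], [0, 0, 0]], [0, [-0.5, 0.3, 0.3], [0, 0, 0]], [0, [0, 0, 0], [0, 0, 0]]])

```text
clock: 28.95
eef_pos: [549.4, 34.4, 251.2]
tool_rot: [-2.672, -0.001, 1.567]
force: [0.9, -1.1, -2.8]
width: 17.6
gripper_force: 60.3
```

```bash
python3 - <<'E'
from h import *
st()
a=get_image("scene"); t=np.array([-1,.009,0]); W=pts(a); im=a["img"]; hsv=cv2.cvtColor(im,cv2.COLOR_RGB2HSV)
cv2.imwrite("pics/s6.png",cv2.resize(im[155:335,185:355],(510,540),interpolation=2)[...,::-1])
E
```

```text
t 28.95 tcp [549.4  34.4 251.2] sole bx,by,h [ 28.9 -50.9  80.1]
force xyz [ 0.9 -1.1 -2.8] along bx,by,n [-2.1  1.  -2.1] width 17.592275088827012 tool z vs -n deg 0.10860781102884945 err rot z->-n (5deg) [ 0.01  0.02 -0.01] y vs bx -0.0047 tau [-0.04 -0.79  0.03]
```

View pics/s6.png

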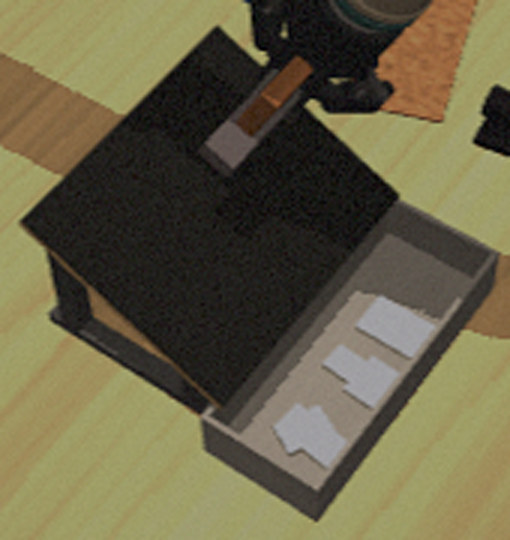

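All three chips now lie flat in the tray at crop (310,435), (362,375) and (398,325). Taking the scraper home.

Call:
send_rows(series=[[0, [-0.1, 0.7, 0.2], [0, -1, 0]], [0, [-0.1, 0.8, 0], [0, -1, 0]], [0, [-0.2, 0.8, 0], [0, -1, 0]], [0, [-0.2, 0.8, 0], [0, -1, 0]], [0, [-0.2, 0.8, 0], [0, -1, 0]], [0, [-0.1, 0.7, 0], [0, -0.4, 0]], [0, [0, 0.3, 0], [0, 0, 1]], [0, [0, 0.14, 0], [0, 0, 1]]])

```text
clock: 30.0
eef_pos: [496.7, 335.8, 260.4]
tool_rot: [-3.141, -0.003, 1.742]
force: [0.5, -0.5, -3.0]
width: 17.2
gripper_force: 60.3
```

Call:
send_rows(series=[[0, [0, 0, -0.8], [0, 0, 1]], [0, [0, 0, -0.9], [0, 0, 0.85]], [0, [0, 0, -0.9], [0, 0, 0]], [0, [0, 0, -0.6], [0, 0, 0]], [0, [0, 0, 0], [0, 0, 0]], [0, [0, 0, 0], [0, 0, 0]]])

```text
clock: 30.75
eef_pos: [497.5, 335.2, 70.2]
tool_rot: [3.14, -0.004, 1.899]
force: [0.2, 0.6, -1.3]
width: 17.1
gripper_force: 60.0
```

```bash
python3 - <<'E'
from h import *
st(); print(sensors.read_state()["tool_rot"])
E
```

```text
t 30.75 tcp [497.5 335.2  70.2] sole bx,by,h [ -25.7 -351.4 -100.8]
force xyz [ 0.2  0.6 -1.3] along bx,by,n [-0.8 -0.6 -1.1] width 17.13953297546803 tool z vs -n deg 26.98969832529345 err rot z->-n (5deg) [0.01 5.2  0.02] y vs bx -0.331 tau [ 0.03 -0.01  0.02]
[ 3.14019249 -0.0035854   1.89920505]
```

Call:
send_rows(series=[[0, [-0.037, 0.03, -0.15], [0, 0, 0]], [0, [0, 0, -0.13], [0, 0, 0]], [0, [0, 0, 0], [0, 0, 0]], [0, [0, 0, -0.02], [0, 0, 0]], [0, [0, 0, 0], [0, 0, 0]], [0, [0, 0, 0], [0, 0, 0]]])

```text
clock: 31.5
eef_pos: [494.3, 336.6, 51.8]
tool_rot: [3.141, -0.003, 1.9]
force: [-0.5, -0.1, -2.2]
width: 17.1
gripper_force: 60.1
```

Call:
send_rows(series=[[0, [0, 0, -0.015], [0, 0, 0]], [0, [0, 0, 0], [0, 0, 0]], [0, [0, 0, 0], [0, 0, 0]]])

```text
clock: 31.88
eef_pos: [494.3, 336.6, 50.8]
tool_rot: [3.141, -0.003, 1.9]
force: [-0.4, -0.3, -2.2]
width: 17.1
gripper_force: 60.3
```

Call:
send_rows(series=[[0, [0, 0, -0.01], [0, 0, 0]], [0, [0, 0, 0], [0, 0, 0]], [0, [0, 0, 0], [0, 0, 0]]])

```text
clock: 32.25
eef_pos: [494.3, 336.8, 50.6]
tool_rot: [3.141, -0.003, 1.9]
force: [-0.5, 0.2, 5.6]
width: 17.3
gripper_force: 61.2
```

Call:
send_rows(series=[[0, [0, 0, -0.01], [0, 0, 0]], [0, [0, 0, 0], [0, 0, 0]], [0, [0, 0, 0], [0, 0, 0]]])

```text
clock: 32.62
eef_pos: [494.3, 336.8, 50.5]
tool_rot: [3.141, -0.003, 1.9]
force: [-2.6, -0.9, 10.2]
width: 16.8
gripper_force: 62.1
```

Seated on the mat. I'll ease the press, open, and retreat straight up.

Call:
send_rows(series=[[0, [0, 0, 0.012], [0, 0, 0]], [0, [0, 0, 0], [0, 0, 0]], [30, [0, 0, 0], [0, 0, 0]], [60, [0, 0, 0], [0, 0, 0]], [85, [0, 0, 0], [0, 0, 0]], [85, [0, 0, 0], [0, 0, 0]], [85, [0, 0, 0], [0, 0, 0]], [85, [0, 0, 0], [0, 0, 0]]])

```text
clock: 33.62
eef_pos: [494.2, 336.5, 50.2]
tool_rot: [3.142, -0.003, 1.9]
force: [-0.0, 0.2, 0.4]
width: 85.1
gripper_force: 0.0
```

Call:
send_rows(series=[[85, [0, 0, 0], [0, 0, 0]], [85, [0, 0, 0.3], [0, 0, 0]], [85, [0, 0, 0.7], [0, 0, 0]], [85, [0, 0, 0.9], [0, 0, 0]], [85, [0, 0, 0.9], [0, 0, 0]], [85, [0, 0, 0.2], [0, 0, 0]], [85, [0, 0, 0], [0, 0, 0]], [85, [0, 0, 0], [0, 0, 0]]])

```text
clock: 34.62
eef_pos: [493.5, 335.7, 228.9]
tool_rot: [-3.139, -0.002, 1.9]
force: [-0.0, 0.2, -0.4]
width: 84.9
gripper_force: 0.0
```

```bash
python3 - <<'E'
from h import *
d=get_image("wrist"); W=pts(d); Z=W[...,2]; near=(abs(W[...,0]-495)<100)&(abs(W[...,1]-336)<120)
for nm,m in(("handle",near&(Z>74)&(Z<95)),("sole",near&(Z>12)&(Z<34))):
    p=W[m]; r=cv2.minAreaRect(p[:,:2].astype(np.float32)); print(nm,len(p),np.median(p[:,2]),np.round(r[0],1),np.round(r[1],1),r[2])
cv2.imwrite("pics/w3.png",np.hstack([cv2.resize(d["img"],(400,300)),cv2.resize(get_image("scene")["img"],(400,300))])[...,::-1]); print(sensors.read_state()["clock"])
E
```

```text
handle 1865 83.74040417411514 [494.4 336.2] [18.  78.7] 18.65281867980957
sole 1837 21.990717542595817 [494.7 335. ] [ 30.  139.9] 18.769468307495117
34.725
```

View pics/w3.png

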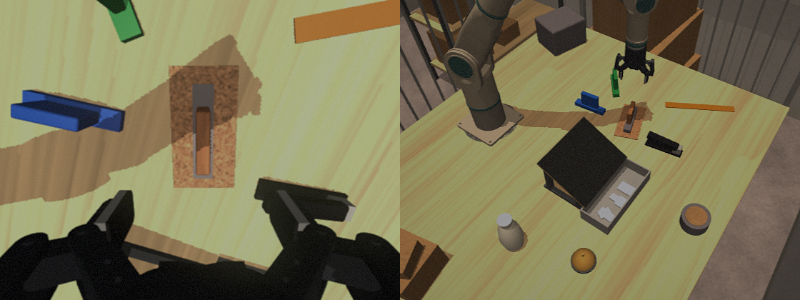

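The scraper stands upright at (494.6, 335.6) with its yaw at 18.7°, in the middle of the mat at left crop (203,127). The three chips are in the tray at right crop (615,200), and the vase, bell and stapler haven't moved. Handing in.

```bash
python3 -c "
from h import *
print(ctrl.finish_job())"
```

```text
the job is handed in; nothing more can be done
None
```

The job is handed in at about 35 s on the robot clock: all three pieces lie flat in the tray after three passes (pressing force read about 8–12 N), and the scraper stands upright on the middle of its mat, released.

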